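# Click the showcase light dial over to the amber setting and save it

### The arm

A 7-joint arm with a two-finger parallel gripper is mounted at the origin on the work surface. World frame = base frame: x ahead of the robot, y to its left, z up, the work surface at z = 0. Lengths are in m, angles in rad, forces in N, time in s.
With the tool pointing down it reaches from about 0.425 to 1.025 m from the base axis. Payload 3.6 kg.
Tool frame: the origin (TCP) lies on the centre line of the jaws, within the pads' length; the fingertips stand 19 mm ahead of it and the grasp point (between the pads) is the TCP (arm.nose_length is the z of the fingertips in the tool frame, in m); z points along the fingers, y is the line along which they close (so a half turn about z gives the same grasp; the last joint's range is limited). The gripper opens to 85 mm and grips with 20 to 120 N. Pads are 22 mm wide; open, the fingers measure 114 mm over their backs; the gripper's body (76 mm by 85 mm) begins 54 mm behind the grasp point. The pads swing forward as they close: fully open they stand 13 mm farther back than shut.
Start: joints at [-1.405, 0.591, 0.048, 1.609, -0.033, 0.943, -0.034], TCP at [0.186, 0.701, 0.25] pointing down, gripper open.
Joint ranges: [-2.69, 2.69], [-0.47, 2.24], [-1.27, 1.36], [0.19, 2.51], [-1.53, 4.68], [0.08, 2.07], [-3.09, 3.09]. Speed limits (rad/s): [2.57, 2.57, 3.14, 3.14, 3.14, 3.14, 3.14].

### API

Orientations are given as [roll, pitch, yaw] about the fixed x, y, z axes, in that order (R = Rz(yaw) Ry(pitch) Rx(roll)).
In Python, from station import telemetry, eyes, arm gives the robot as it stands.
- The arm moves only by the tool send_rows, never from a script. Its argument "commands" is text: rows parted by semicolons, each of 7 numbers parted by spaces: the turn, a rotation vector about the tool's x, y, z in degrees, then the shift along the tool's x, y, z in m, then the closure, from -1 (fully open) to 1 (shut). In form: ax ay az tx ty tz grip; .... A call has 1 to 5 rows; each row shifts and turns the commanded pose from where the row before left it, along the tool's axes as they then stand; what a row does not reach is not made up. A row lasts 1/12 s, in which the tool goes at most 41.7 mm and 7.16 degrees, less where a joint would pass 70% of its speed; a pose out of reach is approached as far as the arm can. A call with a gripper value outside its range is refused whole. The fingers move at their own pace and stop on an object; "newtons" is the grip in N (left out, the last holds). Time passes only in rows, so rows that do not move let the fingers close. It gives the time, the measured TCP pose, the force, the opening and the grip force at its end, in the units of the state.
- telemetry.sense(): the state, without advancing time (a new reading comes with each control period).
- eyes.grab_frame(name): name is "side" or "top"; returns the picture (480x640x3 uint8, red, green, blue); there is no depth.
- eyes.calibration(name): a dict with "vfov" (degrees; the focal length in pixels is half the picture's height over the tangent of half this angle, whatever the lens; pixels are square), "cx", "cy" (the principal point, pixels), "extrinsics" (4x4, takes a point from world to camera coordinates). Camera axes: x right, y up, looking along -z (the intrinsics and any distortion apply to the point x, -y, -z); pixel columns grow to the right and rows downward; lengths in m; the calibration is good to about 2 mm. A picture is of the moment at which its call begins. calibration takes no time and is no camera call.
- arm.job_done(): hands the job in; it is judged then, once.
The state is a dict: "time_s": time; "q": joint angles; "qd": joint speeds; "joint_torque": joint torques, N m; "tcp_pos": TCP position; "eef_rot": TCP orientation; "force": force on the tool from outside, world axes, zero at the start; "ft_torque": the same for the moment, N m; "finger_gap": finger opening in m; "gripper_force": force on a finger pad.
Only numpy, scipy, OpenCV 4.12 (cv2) and the standard library are available. Lean on these libraries where they do the work, as an engineer would, in place of code of your own. Each camera call takes 0.05 s, during which the arm holds its last target. There are 200 camera calls.

### The job

Set the display lights for the evening: with the friction of a fingertip, turn the knurled brass dial until it clicks into place with its black pointer line at the amber dot. Once it rests there, take the finger off the dial, then press the green button all the way in to save the setting and let it spring back. Do not pick anything up, and leave the jewellery and ornaments where they stand.

Things in the scene. Friction and masses are not known exactly. Their poses are not given: they have to be found in the camera images.
- controller: Dark grey light controller, a flat box screwed to the counter, 150 (x) by 220 (y) by 40 mm high. Origin: centre of its underside, on the counter; z up; at zero yaw its +x points away from the robot. On its flat top (40 mm above the counter) sit the dial, the button and four coloured dots.
- dial_top (a point): Centre of the flat, clear top of the round knurled brass dial, on its upright axis. Dial 92 mm in diameter (too wide to pinch); top 71 mm, side 45 to 71 mm above the counter; 30 mm to the +y side of the controller's centre. Pressed down it gives on a spring: 4 N to start, 14 N at the end of its 4 mm, and springs back. A fingertip pressed on the top about 30 mm off-centre carries it round.
- pointer (a point): The point where the dial's pointer, a black line on the top face running outwards from the centre, would reach if extended to the ring of dots: 58 mm from the turning axis, at the height of the controller's top. Turns with the dial; nothing solid is there.
- dial (a joint): Angle of the dial in rad, growing clockwise seen from above. Detents at -0.65, 0, 0.65 and 1.30, each facing a dot; stops at -0.77 and 1.42. It starts in the one at 0. Leaving a detent takes up to 0.05 Nm (2 N of drag at 30 mm radius: press with 6 to 12 N from above). Past half-way it springs on into the next; let go near a detent it settles in. The fingertip may slip a little.
- mark_amber: The amber (orange) dot, flat, 12 mm across, on the controller's top, 58 mm from the dial's axis. It lies at one of the three detents other than the starting one, so one click anticlockwise, or one or two clicks clockwise. The other three dots are white. Origin: centre of the dot, 40 mm above the counter.
- save_top (a point): Centre of the top of the round green push button, 28 mm in diameter, in a black housing on the controller's top, 76 mm to the -y side of the controller's centre. It is pressed straight down.
- save (a joint): Travel of the green button in m: 0 when out, 0.006 when fully in; springs back when let go, about 4 N to push fully in.
- bangle_a: Bystander: thin brass bangle lying flat, 66 mm across, 10 mm high. Origin: centre of its underside.
- bangle_b: Bystander: broad brass bangle lying flat, 62 mm across, 16 mm high. Origin: centre of its underside.
- bowl: Bystander: small light wooden bowl, 116 mm across, 45 mm high. Origin: centre of its underside.
- ring_cone: Bystander: white ceramic ring holder, a cone 70 mm high on a foot 48 mm across. Origin: centre of its underside.
- elephant: Bystander: grey toy elephant with a red saddle, about 80 mm long, 30 mm wide, 57 mm high. Origin: on the counter under its middle.
- candle: Bystander: cream candle with its stand, 86 mm high, foot 52 mm across. Origin: centre of its underside.
- gift_box: Bystander: open green gift box, 80 by 80 by 35 mm. Origin: centre of its underside.

How it is judged:
By the outcome, as a careful person would: the job done as asked, in the order asked, and still so for the second after the job is handed in, with the robot touching nothing.
It also fails if it takes over 40 s, if anything falls off the work surface, if the arm or the gripper's body presses on something with over 40 N, if the wrist force passes 120 N, or if a joint passes its speed limit or range.

## Working session

There is one attempt and no reset: what is moved stays moved. The work goes in short steps, Python scripts to look and compute and a tool call to move; the robot and the scene stay as the last step left them, time stands still between calls to the robot, and variables do not carry over. Pictures are saved under pics/ and viewed, at most 10 in all, crops included, and the job is handed in when it is done.

Besides the shell and the picture viewer there is one more tool, called after "Call:" by a JSON object that holds its "method" and its "body", one argument or row to a line. send_rows: Moves the arm, as the interface text tells. Its arguments: {"type":"object","properties":{"commands":{"type":"string"},"newtons":{"type":"number"}},"required":["commands"]}

```bash
mkdir -p pics; python3 - <<'E'
from station import telemetry, eyes, arm
import cv2
for n in("top","side"):
    cv2.imwrite(f"pics/{n}0.png",eyes.grab_frame(n)[:,:,::-1]); print(eyes.calibration(n))
print(telemetry.sense(),arm.nose_length)
E
```

```text
{'vfov': 55.47828698153918, 'cx': 310.48940284869764, 'cy': 242.42245857175453, 'extrinsics': array([[-6.77254328e-04, -9.99969352e-01,  7.79974077e-03,
         2.18844380e-02],
       [ 9.81701705e-01,  8.20416945e-04,  1.90423448e-01,
        -5.71873960e-01],
       [-1.90424011e-01,  7.78598392e-03,  9.81671062e-01,
        -7.94983240e-01],
       [ 0.00000000e+00,  0.00000000e+00,  0.00000000e+00,
         1.00000000e+00]])}
{'vfov': 55.661244342966896, 'cx': 326.30597328506906, 'cy': 245.6365748127406, 'extrinsics': array([[-0.95151941, -0.30729131, -0.01352293,  0.53877712],
       [ 0.17129047, -0.56588766,  0.80649286, -0.16287068],
       [-0.2554807 ,  0.76507725,  0.59108917, -0.92837721],
       [ 0.        ,  0.        ,  0.        ,  1.        ]])}
{'time_s': 0.1, 'q': array([-1.40452101,  0.59205092,  0.04831945,  1.60973357, -0.0333121 ,
        0.94267952, -0.03371467]), 'qd': array([ 0.00056387, -0.00042361,  0.0001341 , -0.00414013, -0.00085552,
        0.00209653,  0.00044965]), 'joint_torque': array([ 4.31811597e-03, -5.49991393e+01,  1.55344930e+00, -1.98824608e+01,
        9.78710479e-03,  3.80353609e-03, -3.85086821e-06]), 'tcp_pos': array([0.18603621, 0.69997625, 0.2492238 ]), 'eef_rot': array([-3.13952987e+00,  1.15944820e-04,  2.88186233e+00]), 'force': array([-0.25324645, -0.69665628, -0.94331253]), 'ft_torque': array([-0.02876784, -0.02098837, -0.00393006]), 'gripper_force': 0.0, 'finger_gap': 0.08558923333928609} 0.019
```

View pics/top0.png

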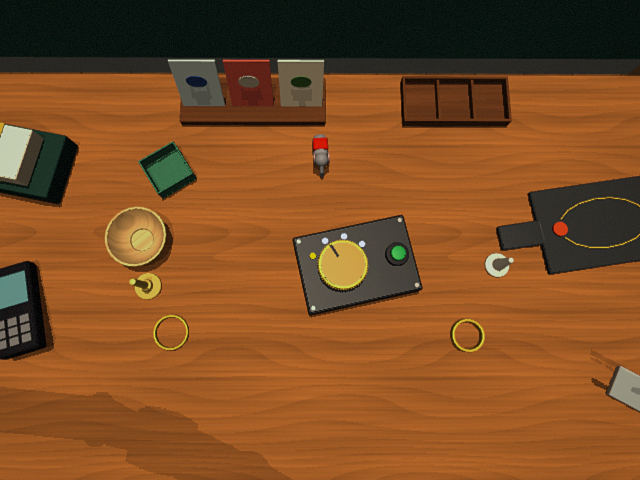

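View pics/side0.png

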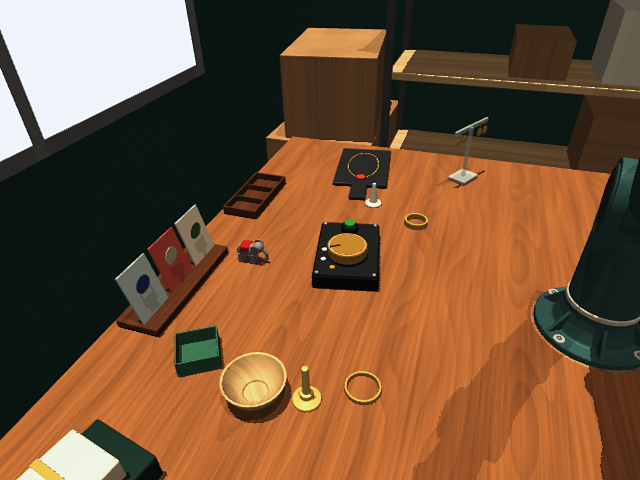

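The top view shows the controller with the dial at about (343,265), the amber dot at (312,256), white dots at (325,241), (344,237) and (362,244), and the green button at (398,253). The pointer faces the white dot at (325,241), so amber is one click anticlockwise. The side view agrees.

```bash
cat > h.py <<'E'
import numpy as np, cv2
from station import telemetry, eyes, arm
def ray(n,u,v):
    c=eyes.calibration(n); f=240/np.tan(np.radians(c["vfov"])/2); E=c["extrinsics"]
    d=E[:3,:3].T@np.array([(u-c["cx"])/f,-(v-c["cy"])/f,-1]); return -E[:3,:3].T@E[:3,3],d
def onz(n,uv,z):
    o,d=ray(n,*uv); return o+d*(z-o[2])/d[2]
def blobs(im,box,lo,hi,amin=5):
    x0,y0,x1,y1=box; hsv=cv2.cvtColor(im[y0:y1,x0:x1],cv2.COLOR_RGB2HSV)
    m=cv2.inRange(hsv,np.array(lo),np.array(hi)); n,_,s,c=cv2.connectedComponentsWithStats(m)
    return [(int(s[i,4]),c[i]+[x0,y0],m) for i in range(1,n) if s[i,4]>=amin]
BOX={"top":(290,210,425,318),"side":(308,215,385,292)}
E
python3 - <<'E'
from h import *
np.set_printoptions(precision=4,suppress=True)
for n in BOX:
    im=eyes.grab_frame(n)
    for name,lo,hi,z in [("white",(0,0,140),(180,70,255),.04),("brass/amber",(10,110,90),(35,255,255),.071),("green",(45,100,60),(85,255,255),.06)]:
        for a,c,m in blobs(im,BOX[n],lo,hi):
            print(n,name,a,c,onz(n,c,z),onz(n,c,.04))
    x0,y0,x1,y1=BOX[n]
    cv2.imwrite(f"pics/c_{n}.png",cv2.resize(im[y0:y1,x0:x1,::-1],None,fx=5,fy=5,interpolation=cv2.INTER_CUBIC))
E
```

```text
top white 13 [399.3846 219.6154] [ 0.6194 -0.1486  0.04  ] [ 0.6194 -0.1486  0.04  ]
top white 33 [343.5455 235.7576] [ 0.5877 -0.0411  0.04  ] [ 0.5877 -0.0411  0.04  ]
top white 15 [298.4667 241.1333] [0.5772 0.0446 0.04  ] [0.5772 0.0446 0.04  ]
top white 32 [324.5 240.5] [ 0.5785 -0.0048  0.04  ] [ 0.5785 -0.0048  0.04  ]
top white 32 [361.5 243.5] [ 0.5728 -0.0749  0.04  ] [ 0.5728 -0.0749  0.04  ]
top white 15 [416.6 284.4] [ 0.4952 -0.1761  0.04  ] [ 0.4952 -0.1761  0.04  ]
top white 15 [312.6 307.6] [0.4523 0.018  0.04  ] [0.4523 0.018  0.04  ]
top brass/amber 5290 [358.2871 260.6983] [ 0.5351 -0.0646  0.071 ] [ 0.5398 -0.0681  0.04  ]
top brass/amber 1969 [342.5815 264.3565] [ 0.5283 -0.036   0.071 ] [ 0.5328 -0.0385  0.04  ]
top brass/amber 37 [312.2432 255.2432] [0.545  0.0189 0.071 ] [0.5501 0.0185 0.04  ]
top green 178 [397.9775 252.1629] [ 0.5527 -0.1395  0.06  ] [ 0.5561 -0.1436  0.04  ]
side white 15 [323.9333 248.4   ] [ 0.5852 -0.042   0.04  ] [ 0.5852 -0.042   0.04  ]
side white 13 [322.6923 258.    ] [ 0.5763 -0.0056  0.04  ] [ 0.5763 -0.0056  0.04  ]
side white 5 [316.2 271.4] [0.5749 0.0451 0.04  ] [0.5749 0.0451 0.04  ]
side white 5 [373.8 274.4] [0.4495 0.0177 0.04  ] [0.4495 0.0177 0.04  ]
side brass/amber 1644 [342.4836 242.4161] [ 0.5378 -0.037   0.071 ] [ 0.5496 -0.0783  0.04  ]
side brass/amber 756 [347.0701 244.7619] [ 0.5252 -0.0312  0.071 ] [ 0.5363 -0.0722  0.04  ]
side brass/amber 20 [331.5 266.5] [0.5357 0.0551 0.071 ] [0.5473 0.0184 0.04  ]
side green 57 [349.1404 222.7544] [ 0.5496 -0.1372  0.06  ] [ 0.5574 -0.1665  0.04  ]
```

View pics/c_top.png

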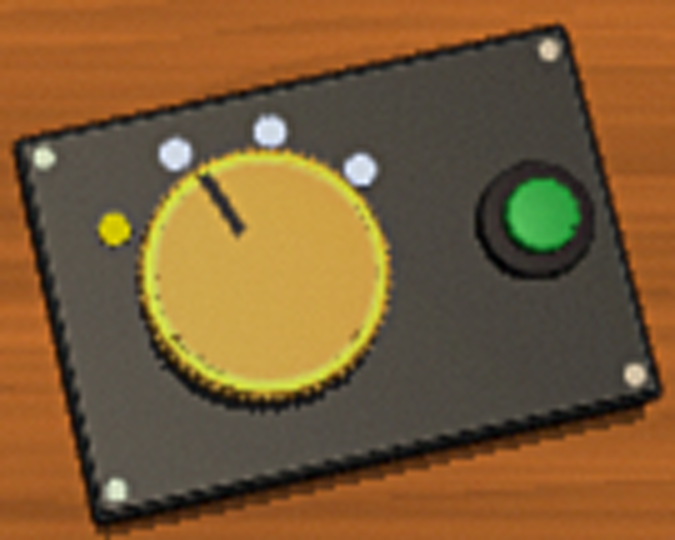

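Call:
{"method": "send_rows", "body": {
  "commands": "0 0 0 -0.0263 -0.0232 0 1;0 0 0 -0.0263 -0.0232 0 1;0 0 0 -0.0263 -0.0232 0 1;0 0 0 -0.0263 -0.0232 0 1;0 0 0 -0.0263 -0.0232 0 1",
  "newtons": 20
}}

```text
time_s: 0.62
tcp_pos: [0.2842, 0.5532, 0.2501]
eef_rot: [-3.141, 0.0, 2.882]
force: [0.9, 0.1, -0.2]
finger_gap: 0.0254
gripper_force: 0.0
```

Call:
{"method": "send_rows", "body": {
  "commands": "0 0 0 -0.0263 -0.0232 0 1;0 0 0 -0.0263 -0.0232 0 1;0 0 0 -0.0263 -0.0232 0 1;0 0 0 -0.0263 -0.0232 0 1;0 0 0 -0.0263 -0.0232 0 1"
}}

```text
time_s: 1.03
tcp_pos: [0.3815, 0.4073, 0.2503]
eef_rot: [-3.142, 0.0, 2.882]
force: [1.3, 1.4, 0.7]
finger_gap: 0.0002
gripper_force: 0.0
```

Call:
{"method": "send_rows", "body": {
  "commands": "0 0 0 -0.0263 -0.0232 0 1;0 0 0 -0.0263 -0.0232 0 1;0 0 0 -0.0158 -0.0313 0 1;0 0 0 -0.0158 -0.0313 0 1;0 0 0 -0.0158 -0.0313 0 1"
}}

```text
time_s: 1.45
tcp_pos: [0.4418, 0.2459, 0.2503]
eef_rot: [3.142, 0.0, 2.882]
force: [1.3, -0.1, -0.5]
finger_gap: 0.0004
gripper_force: 0.0
```

Call:
{"method": "send_rows", "body": {
  "commands": "0 0 0 -0.0158 -0.0313 0 1;0 0 0 -0.0158 -0.0313 0 1;0 0 0 -0.0158 -0.0313 0 1;0 0 0 -0.0158 -0.0313 0 1;0 0 0 0 0 0 1"
}}

```text
time_s: 1.87
tcp_pos: [0.4713, 0.1023, 0.2505]
eef_rot: [-3.138, 0.002, 2.87]
force: [-0.0, 0.2, -0.1]
finger_gap: 0.0001
gripper_force: 0.0
```

Call:
{"method": "send_rows", "body": {
  "commands": "0 0 0 -0.0156 -0.0295 0 1;0 0 0 -0.0156 -0.0295 0 1;0 0 0 -0.0156 -0.0295 0 1;0 0 0 -0.0156 -0.0295 0 1;0 0 0 0 0 0 1"
}}

```text
time_s: 2.28
tcp_pos: [0.5016, -0.0272, 0.2508]
eef_rot: [-3.138, 0.003, 2.871]
force: [-0.2, 0.1, -0.5]
finger_gap: -0.0004
gripper_force: 0.0
```

Call:
{"method": "send_rows", "body": {
  "commands": "0 0 0 0 0 0.035 1;0 0 0 0 0 0.035 1;0 0 0 0 0 0.035 1;0 0 0 0 0 0.025 1;0 0 0 0 0 0 1"
}}

```text
time_s: 2.7
tcp_pos: [0.4971, -0.0192, 0.1163]
eef_rot: [-3.139, -0.009, 2.882]
force: [-0.0, 0.2, 0.1]
finger_gap: -0.0001
gripper_force: 0.0
```

```bash
python3 - <<'E'
from h import *
im=eyes.grab_frame("side"); cv2.imwrite("pics/s1.png",cv2.resize(im[180:310,270:430,::-1],None,fx=5,fy=4.6*1.0,interpolation=cv2.INTER_CUBIC)); print(telemetry.sense())
E
```

```text
{'time_s': 2.75, 'q': array([-0.14243538,  0.52999089,  0.12115151,  2.20888635, -0.15204031,
        0.41598556,  1.41294305]), 'qd': array([-0.0059664 , -0.06259497,  0.01766542, -0.03437617,  0.00624662,
        0.01671765, -0.00089742]), 'joint_torque': array([ 9.23412899e-02, -3.90862548e+01,  1.81787979e+00, -9.29075271e+00,
       -2.17116805e-02, -8.71032290e-02,  1.95347727e-02]), 'tcp_pos': array([ 0.49856048, -0.01937183,  0.11840977]), 'eef_rot': array([-3.14000019, -0.00556168,  2.88190577]), 'force': array([-0.03959851, -0.59513419,  0.53059401]), 'ft_torque': array([-0.02380164, -0.02195807,  0.00491181]), 'gripper_force': 0.0, 'finger_gap': 0.0001620023465737962}
```

View pics/s1.png

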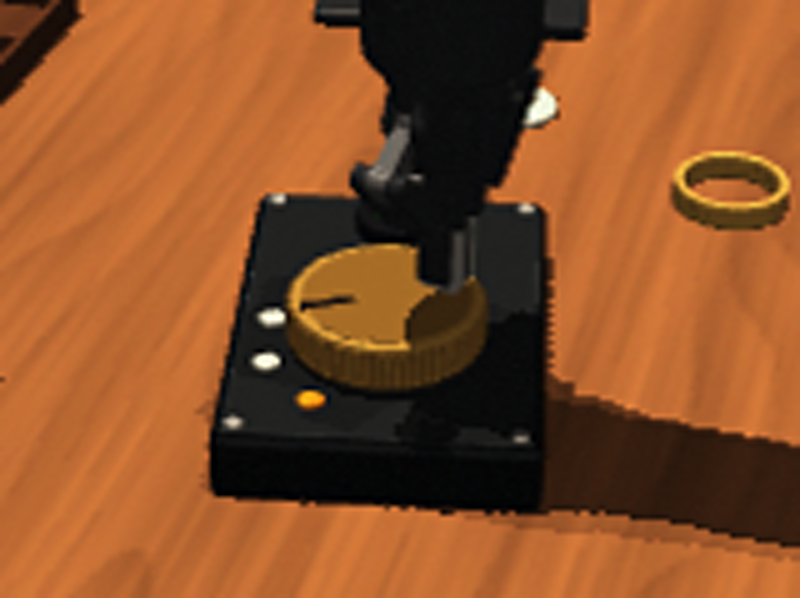

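The side view shows the finger above the near half of the dial, tip at about (445,285) in the crop. The pointer is still at its starting dot, and the amber dot (310,400) lies anticlockwise.

Call:
{"method": "send_rows", "body": {
  "commands": "0 0 0 -0.004 -0.008 0.01 1;0 0 0 0 0 0.01 1;0 0 0 0 0 0 1;0 0 0 0 0 0 1"
}}

```text
time_s: 3.08
tcp_pos: [0.5025, -0.0287, 0.1008]
eef_rot: [3.141, 0.001, 2.881]
force: [-0.3, -0.8, 0.0]
finger_gap: -0.0003
gripper_force: 0.0
```

Call:
{"method": "send_rows", "body": {
  "commands": "0 0 0 0 0 0.004 1;0 0 0 0 0 0.003 1;0 0 0 0 0 0 1;0 0 0 0 0 0 1"
}}

```text
time_s: 3.42
tcp_pos: [0.5021, -0.0283, 0.0934]
eef_rot: [3.141, -0.0, 2.882]
force: [0.0, 0.1, 0.2]
finger_gap: 0.0
gripper_force: 0.0
```

Call:
{"method": "send_rows", "body": {
  "commands": "0 0 0 0 0 0.003 1;0 0 0 0 0 0.002 1;0 0 0 0 0 0 1;0 0 0 0 0 0 1"
}}

```text
time_s: 3.75
tcp_pos: [0.5024, -0.0283, 0.0887]
eef_rot: [3.141, 0.0, 2.882]
force: [-0.2, -0.0, 6.5]
finger_gap: -0.0002
gripper_force: 3.5
```

Call:
{"method": "send_rows", "body": {
  "commands": "0 0 0 0 0 0.001 1;0 0 0 0 0 0 1;0 0 -4 0 -0.002 0 1;0 0 -4 0 -0.002 0 1"
}}

```text
time_s: 4.08
tcp_pos: [0.5015, -0.0318, 0.0879]
eef_rot: [3.141, 0.0, 3.025]
force: [-1.8, 1.3, 7.9]
finger_gap: 0.0001
gripper_force: 4.4
```

Call:
{"method": "send_rows", "body": {
  "commands": "0 0 -4 0 -0.002 0 1;0 0 -4 0 -0.002 0 1;0 0 -4 0 -0.002 0 1;0 0 -4 0 -0.002 0 1"
}}

```text
time_s: 4.42
tcp_pos: [0.5012, -0.0398, 0.088]
eef_rot: [3.141, 0.0, -2.978]
force: [-2.1, 2.8, 8.2]
finger_gap: -0.0001
gripper_force: 4.3
```

Call:
{"method": "send_rows", "body": {
  "commands": "0 0 -4 0 -0.002 0 1;0 0 -4 0 -0.002 0 1;0 0 -2 0 -0.001 0 1;0 0 0 0 0 0 1;0 0 0 0 0 0 1"
}}

```text
time_s: 4.83
tcp_pos: [0.5025, -0.0454, 0.088]
eef_rot: [-3.141, 0.001, -2.808]
force: [-1.5, -0.4, 8.8]
finger_gap: 0.0005
gripper_force: 4.3
```

```bash
python3 - <<'E'
from h import *
im=eyes.grab_frame("side"); cv2.imwrite("pics/s2.png",cv2.resize(im[180:310,270:430,::-1],None,fx=5,fy=4.6,interpolation=cv2.INTER_CUBIC))
E
```

```text
(no output)
```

View pics/s2.png

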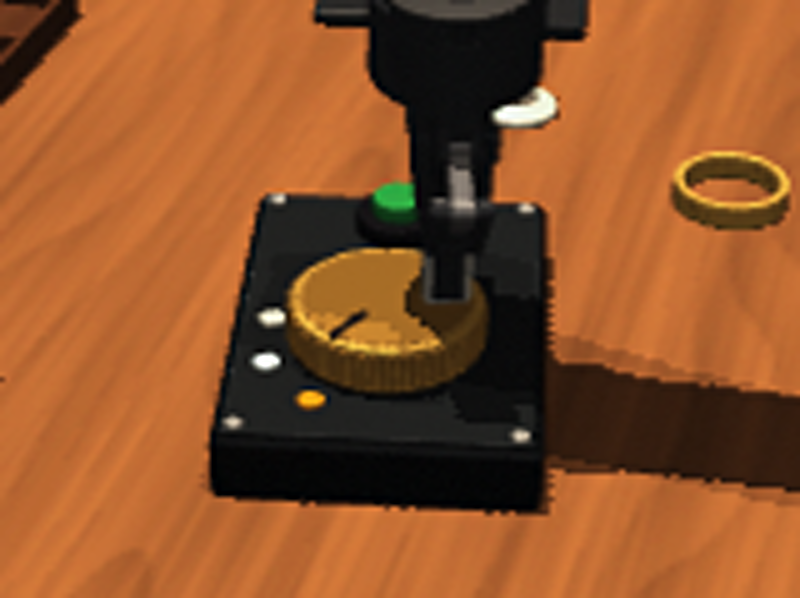

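The pointer, at about (335,335) in the crop, now points towards the amber dot. I'll lift off and move above the button.

Call:
{"method": "send_rows", "body": {
  "commands": "0 0 0 0 0 -0.01 1;0 0 0 0 0 -0.03 1;0 0 0 -0.0052 -0.0348 0 1;0 0 0 -0.0052 -0.0348 0 1;0 0 0 -0.0052 -0.0348 0 1"
}}

```text
time_s: 5.3
tcp_pos: [0.5519, -0.1391, 0.1285]
eef_rot: [-3.141, 0.001, -2.806]
force: [0.8, 0.9, -0.0]
finger_gap: 0.0
gripper_force: 0.0
```

Call:
{"method": "send_rows", "body": {
  "commands": "0 0 0 0 0 0 1;0 0 0 0 0 0 1;0 0 0 0 0 0 1"
}}

```text
time_s: 5.55
tcp_pos: [0.5505, -0.1385, 0.1272]
eef_rot: [3.141, -0.001, -2.808]
force: [-0.6, 0.6, -0.3]
finger_gap: 0.0002
gripper_force: 0.0
```

```bash
python3 - <<'E'
from h import *
ims={n:eyes.grab_frame(n) for n in BOX}
a=cv2.resize(ims["top"][200:330,280:440,::-1],(400,325),interpolation=cv2.INTER_CUBIC)
b=cv2.resize(ims["side"][180:310,270:430,::-1],(400,325),interpolation=cv2.INTER_CUBIC)
cv2.imwrite("pics/b3.png",np.hstack([a,b]))
# pointer: dark pixels on dial disc in side view
axis=np.array([.5285,-.036])
for n in BOX:
    g=cv2.cvtColor(ims[n],cv2.COLOR_RGB2GRAY); P=[]
    x0,y0,x1,y1=BOX[n]
    for v in range(y0,y1):
        for u in range(x0,x1):
            p=onz(n,(u,v),.071)[:2]-axis
            if 14<1e3*np.hypot(*p)<36 and g[v,u]<70: P.append(p)
    P=np.array(P); print(n,len(P), np.degrees(np.arctan2(*P.mean(0)[::-1])) if len(P) else None)
print(telemetry.sense()["tcp_pos"])
E
```

```text
Traceback (most recent call last):
  File "h.py", line 7, in onz
    o,d=ray(n,*uv); return o+d*(z-o[2])/d[2]
        ~~~^^^^^^^
  File "h.py", line 4, in ray
    c=eyes.calibration(n); f=240/np.tan(np.radians(c["vfov"])/2); E=c["extrinsics"]
ValueError: time passes only in moves, steps and waits
```

View pics/b3.png

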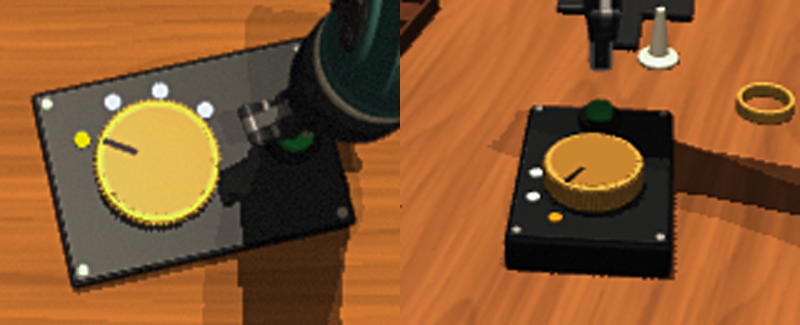

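The top view shows the pointer line, from (135,152) to (105,141), aimed at the amber dot at (82,140). It has turned about 36°, so it sits in the detent, and the finger is off the dial over the button. Next I press the button.

Call:
{"method": "send_rows", "body": {
  "commands": "0 0 0 0 0 0.02 1;0 0 0 0 0 0.018 1;0 0 0 0 0 0 1;0 0 0 0 0 0 1"
}}

```text
time_s: 5.98
tcp_pos: [0.5499, -0.1372, 0.0887]
eef_rot: [3.14, -0.002, -2.806]
force: [-0.4, -0.3, 0.6]
finger_gap: 0.0002
gripper_force: 0.0
```

Call:
{"method": "send_rows", "body": {
  "commands": "0 0 0 0 0 0.003 1;0 0 0 0 0 0.003 1;0 0 0 0 0 0.002 1;0 0 0 0 0 0 1;0 0 0 0 0 0 1"
}}

```text
time_s: 6.4
tcp_pos: [0.5513, -0.1388, 0.0816]
eef_rot: [-3.141, 0.0, -2.808]
force: [0.7, 0.4, 0.4]
finger_gap: -0.0001
gripper_force: 0.0
```

Call:
{"method": "send_rows", "body": {
  "commands": "0 0 0 0 0 0.002 1;0 0 0 0 0 0.002 1;0 0 0 0 0 0 1;0 0 0 0 0 0 1"
}}

```text
time_s: 6.73
tcp_pos: [0.5515, -0.1389, 0.0775]
eef_rot: [-3.141, 0.001, -2.808]
force: [0.3, -1.0, 3.0]
finger_gap: 0.0002
gripper_force: 1.3
```

Call:
{"method": "send_rows", "body": {
  "commands": "0 0 0 0 0 0.002 1;0 0 0 0 0 0.002 1;0 0 0 0 0 0 1;0 0 0 0 0 0 1"
}}

```text
time_s: 7.07
tcp_pos: [0.5515, -0.1388, 0.0749]
eef_rot: [-3.141, 0.001, -2.808]
force: [-3.3, 1.1, 15.9]
finger_gap: -0.0002
gripper_force: 7.7
```

Call:
{"method": "send_rows", "body": {
  "commands": "0 0 0 0 0 0.001 1;0 0 0 0 0 0 1;0 0 0 0 0 0 1"
}}

```text
time_s: 7.32
tcp_pos: [0.5515, -0.1389, 0.0747]
eef_rot: [-3.141, 0.001, -2.808]
force: [-4.4, 1.6, 23.0]
finger_gap: 0.0003
gripper_force: 11.1
```

Call:
{"method": "send_rows", "body": {
  "commands": "0 0 0 0 0 -0.01 1;0 0 0 0 0 -0.03 1;0 0 0 0 0 -0.04 1;0 0 0 0 0 -0.04 1;0 0 0 0 0 0 1"
}}

```text
time_s: 7.73
tcp_pos: [0.5557, -0.1396, 0.1991]
eef_rot: [-3.135, 0.012, -2.808]
force: [1.2, 0.5, -0.6]
finger_gap: -0.0
gripper_force: 0.0
```

Call:
{"method": "send_rows", "body": {
  "commands": "0 0 0 0.02 -0.035 0 1;0 0 0 0.02 -0.035 0 1;0 0 0 0.02 -0.035 0 1;0 0 0 0 0 0 1;0 0 0 0 0 0 1"
}}

```text
time_s: 8.15
tcp_pos: [0.5271, -0.2615, 0.1917]
eef_rot: [-3.141, -0.001, -2.815]
force: [-0.2, 0.3, 0.6]
finger_gap: -0.0002
gripper_force: 0.0
```

```bash
python3 - <<'E'
from h import *
ims={n:eyes.grab_frame(n) for n in BOX}
a=cv2.resize(ims["top"][200:330,280:440,::-1],(400,325),interpolation=cv2.INTER_CUBIC)
b=cv2.resize(ims["side"][180:310,270:430,::-1],(400,325),interpolation=cv2.INTER_CUBIC)
cv2.imwrite("pics/b4.png",np.hstack([a,b]))
E
```

```text
(no output)
```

View pics/b4.png

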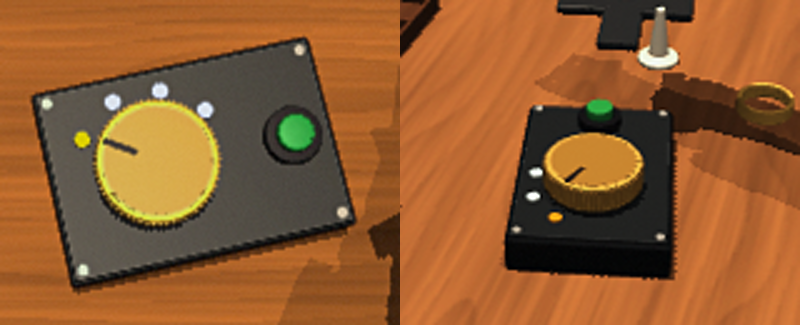

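The dial's pointer still faces the amber dot at (82,140). The green button at (297,132) is back out, and nothing is being touched.

```bash
python3 -c "
from station import arm
print(arm.job_done())"
```

```text
the job is handed in; nothing more can be done
None
```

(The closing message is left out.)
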